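Bolt down the shield cover and log the test box

ROBOT

A 6-joint arm with a two-finger parallel gripper is mounted at the origin on the work surface. World frame = base frame: x ahead of the robot, y to its left, z up, the work surface at z = 0. Lengths are in m, angles in degrees, forces in N, time in s.
With the tool pointing down it reaches from about 0.35 to 0.875 m from the base axis. Payload 4.2 kg.
Tool frame: the origin (TCP) lies midway between the tips of the shut fingers; the grasp point (between the pads) lies 19 mm behind it; z points along the fingers, y is the line along which they close (so a half turn about z gives the same grasp; the last joint's range is limited). The gripper opens to 87 mm and grips with 3 to 60 N. Pads are 19 mm wide; open, the fingers measure 117 mm over their backs; the gripper's body (75 mm by 190 mm) begins 51 mm behind the grasp point.
Start: joints at [81.624, 22.042, 0.453, 0, -68.411, -14.817], TCP at [0.246, 0.574, 0.187] pointing down, gripper open.
Joint ranges: [-179.83, 179.83], [-69.29, 118.12], [-61.27, 80.66], [-181.25, 117.63], [-171.15, -9.14], [-177.46, 177.46]. Speed limits (degrees/s): [159.86, 159.86, 180, 180, 180, 180].

INTERFACE

Orientations are given as [roll, pitch, yaw] about the fixed x, y, z axes, in that order (R = Rz(yaw) Ry(pitch) Rx(roll)).
In Python, from workcell import env gives the robot as it stands. The module is installed in compiled form; this text tells all that it offers. Calls block until the motion is done:
- env.goto(position, orientation): joint-space move of the TCP to a pose.
- env.move_straight(position, rotation=None, rate=0.15, force_limit=None): straight line of the TCP; rotation=None keeps the orientation; rate is the mean speed in m/s. With force_limit (N) it stops when the force on the tool has changed by that much, and returns True; else False.
- env.set_joints(angles): joint-space move.
- env.gripper_to(opening, grasp_force=None): opening from 0.0 (shut) to 1.0 (fully open); grasp_force is the grip in N (None keeps the last); returns when the fingers have stopped.
- env.dwell(seconds).
- env.inverse_kinematics(position, orientation): joint angles nearest the present ones, or None.
- env.read_state(): the state.
- env.grab_frame(name): name is "scene" or "top" or "wrist"; returns a dict with "image" (400x640x3 uint8, blue, green, red), "fx", "fy", "cx", "cy" (pixels), "D" ([k1, k2, p1, p2, k3] as OpenCV has them; the pictures are not rectified), "position" and "orientation" of the camera in the world. Camera axes: x right, y up, looking along -z (the intrinsics and any distortion apply to the point x, -y, -z); pixel columns grow to the right and rows downward; lengths in m; the calibration is good to about 2 mm. A picture is of the moment at which its call begins. There is no depth.
A pose or a line that the arm cannot do raises env.Unreachable and nothing moves.
- env.close_job(): hands the job in; it is judged then, once.
Trained networks look in a picture, given as the dict that the camera call returned (one of the last four; its "shot" number tells which), for a name from the list of things; names that differ only in an ending like _2 or _b are one class to them, and where a whole thing is asked for, a point or a joint stands for the part that bears it (a point fixed in the world has none). Each returns a list of dicts, best first, with "score" (0 to 1); they miss things now and then, are a little off and sometimes report something else, mostly with a low value. They report only what shows in the picture. A call takes as long as a camera call. They do not tell look-alikes from the thing itself.
- env.search_frame(picture, thing): "xyz" ([x, y, z] in m, in world coordinates, good to about 4 mm: the middle of the surface that is visible of it).
- env.trace(picture, thing): "mask" (400x640 bool, what is visible of it).
The state is a dict: "clock": time; "joint_positions": joint angles; "qvel": joint speeds; "joint_torque": joint torques, N m; "position": TCP position; "tool_rot": TCP orientation; "force": force on the tool from outside, world axes, zero at the start; "wrist_torque": the same for the moment, N m; "opening": opening from 0.0 (shut) to 1.0 (fully open); "finger_force": force on a finger pad.
Only numpy, scipy, OpenCV 4.12 (cv2) and the standard library are available. Lean on these libraries where they do the work, as an engineer would, in place of code of your own. Each camera call takes 0.05 s, during which the arm holds its last target. There are 200 camera calls.

TASK

Tighten the three captive bolts on the grey cover of the shielded test box, each clockwise until it stops: the one with the longest handle first, then the middle length, then the shortest. Then pick up the code reader from its rubber pad and hold it level and still with its window facing straight down about 90 mm above the middle of the striped label on the cover for at least a second and a half, and lay it gently back on the middle of its pad, right way up. Leave everything else on the bench where it is.

Things in the scene. Friction and masses are not known exactly. Their poses are not given: they have to be found in the camera images.
- box: fixed shielded test box of cast aluminium with a grey cover, 220 (x) x 250 (y) x 60 mm high; origin: centre of underside; its cover (top at z 60 mm) carries the three bolts and the label, one near each corner (places about 55 mm in x and 68 mm in y from the middle), in any arrangement
- long (a joint): turning of the longest captive bolt (handle bar 96 mm long) in rad: 0 = fully loose, 1.30 = end stop (tight); it grows as the handle turns clockwise seen from above
- middle (a joint): turning of the middle-length captive bolt (handle bar 70 mm long) in rad: 0 = fully loose, 1.30 = end stop (tight); it grows as the handle turns clockwise seen from above
- short (a joint): turning of the shortest captive bolt (handle bar 46 mm long) in rad: 0 = fully loose, 1.30 = end stop (tight); it grows as the handle turns clockwise seen from above
- long_grip (a point): middle of the longest bolt's black handle bar, 96 x 14 x 24 mm (x along the bar, z up), on the bolt's upright axis; turns with the bar. The bar's underside is 20 mm and its top 44 mm above the cover, over a hub 22 mm and a flat steel seat 52 mm in diameter. When tight the bar lies parallel to the box's long side (box y), by a small dark stop pin
- middle_grip (a point): middle of the middle-length bolt's black handle bar, 70 x 14 x 24 mm (x along the bar, z up), on the bolt's upright axis; turns with the bar. The bar's underside is 20 mm and its top 44 mm above the cover, over a hub 22 mm and a flat steel seat 52 mm in diameter. When tight the bar lies parallel to the box's long side (box y), by a small dark stop pin
- short_grip (a point): middle of the shortest bolt's black handle bar, 46 x 14 x 24 mm (x along the bar, z up), on the bolt's upright axis; turns with the bar. The bar's underside is 20 mm and its top 44 mm above the cover, over a hub 22 mm and a flat steel seat 52 mm in diameter. When tight the bar lies parallel to the box's long side (box y), by a small dark stop pin
- label: white paper label with dark stripes, 50 x 62 x 1 mm, stuck flat on the cover; origin: centre of its underside, z up
- pad: fixed black rubber pad 220 (x) x 110 (y) x 4 mm on the bench, where the code reader rests; origin: centre of underside
- reader: white code reader, 0.15 to 0.31 kg, 170 mm long along x, lying level: handle 32 mm wide (y), x -85 to +33 mm, 14 to 44 mm above the underside; at the +x end a wider head, 56 x 56 mm, x 29 to 85 mm, top at 51 mm, whose window faces straight down; a small foot under the handle's end. Origin: centre of underside, z up
- reader_window (a point): centre of the reader's window, in the underside of its head, 57 mm along +x from the reader's origin; it looks along the reader's -z (down as it lies)
- reader_grip (a point): middle of the reader's handle near its centre of mass, 15 mm along -x from the reader's origin and 29 mm above its underside; grip across y (32 mm)
- breadboard: bystander, white breadboard 55 x 165 x 10 mm with parts on it (origin: centre of underside)
- meter: bystander, black hand multimeter 150 x 75 x 35 mm (origin: centre of underside)
- adapter: bystander, small turned steel adapter 22 mm in diameter, 34 mm high, standing loose in the middle of the box's cover (origin: centre of underside)
- driver: bystander, black screwdriver 190 mm long, 26 mm thick, lying (origin: underside, halfway along)
- parts_tray: bystander, open grey parts tray 120 x 160 x 35 mm (origin: centre of underside)
- spool: bystander, white spool 60 mm in diameter, 46 mm high (origin: centre of underside)
- mug: bystander, white mug 80 mm in diameter, 95 mm high (origin: centre of underside)
Mind the look-alikes: they are no part of the job. Several things have the shape of the pad; the one meant has the colours described above.

How it is judged (in metres and radians):
On the way, in this order (a step that is already met when the one before it is completed fails the run):
1. the longest handle's bolt is tight (within 0.06 rad of its end stop) (value of joint long above 1.24 rad), for 0.1 s.
2. then the middle-length handle's bolt is tight (value of joint middle above 1.24 rad), for 0.1 s.
3. then the shortest handle's bolt is tight (value of joint short above 1.24 rad), for 0.1 s.
4. the reader is held still (under 30 mm/s) and level (within 0.2 rad), its window 50 to 130 mm above the label and within 18 mm of straight above the label's middle, for 1 s (horizontal distance between reader_window and label below 0.018 m and z of reader_window in the frame of label between 0.05 and 0.13 m and angle between reader's own z axis and vertical below 0.2 rad and linear speed of reader below 0.03 m/s), for 1 s.
At the end, for the whole second after the job is handed in: All three bolts are within 0.06 rad of their end stops, and the reader lies at rest, right way up (within 0.1 rad), on its pad, its middle within 40 mm of the pad's middle (value of joint each of long, middle, short above 1.24 rad and horizontal distance between reader and pad below 0.04 m and z of reader in the frame of pad below 0.012 m and angle between reader's own z axis and vertical below 0.1 rad and linear speed of reader below 0.02 m/s); the robot touches nothing.
It fails at once if a bystander is moved by more than 30 mm (distance of any of breadboard, meter, adapter, driver, parts_tray, spool, mug from where it was at the start of the episode above 0.03 m).
It fails at once if the reader is dropped or pressed on its pad or the box with more than 40 N (contact force between reader and pad above 40 N or contact force between reader and box above 40 N).
It also fails if it takes over 72 s, if anything falls off the work surface, if the arm or the gripper's body presses on something with over 40 N, if the wrist force passes 120 N, or if a joint passes its speed limit or range.

## Working session

There is one attempt and no reset: what is moved stays moved. The work goes in short steps, each a Python script; the robot and the scene stay as the last script left them, time stands still between calls to the robot, and variables do not carry over. Pictures are saved under pics/ and viewed, at most 10 in all, crops included, and the job is handed in when it is done.

```bash
mkdir -p pics; python3 - <<'E'
from workcell import env
import cv2
s=env.read_state();print(s['clock'],s['position'],s['tool_rot'],s['force'])
for n in ("top","scene"):
    f=env.grab_frame(n);cv2.imwrite(f"pics/{n}0.png",f["image"])
    print(n,f["position"],f["orientation"],f["fx"],f["cx"],f["cy"],f["D"])
    for t in ("box","long_grip","middle_grip","short_grip","label","pad","reader","adapter","meter","mug"):
        print(t,[(round(d["score"],2),[round(float(v),3) for v in d["xyz"]]) for d in env.search_frame(f,t)][:4])
E
```

```text
0.0 [0.24584354 0.57390065 0.1854572 ] [ 1.79876312e+02 -6.06508891e-03 -2.32014815e+01] [ 0.38184321  0.34738181 -0.61547138]
top [0.31026572 0.06237381 1.67251218] [  8.92853595   0.57291686 -91.38969637] 518.5596347436796 309.9946500044227 203.90747490225513 [0.05587089 0.         0.         0.         0.        ]
box [(0.87, [0.569, 0.088, 0.06])]
long_grip [(0.56, [0.515, 0.154, 0.105])]
middle_grip [(0.56, [0.625, 0.161, 0.106]), (0.43, [0.573, 0.1, 0.094])]
short_grip [(0.51, [0.416, -0.31, 0.004]), (0.49, [0.625, 0.025, 0.107])]
label [(0.58, [0.52, 0.026, 0.063])]
pad [(0.91, [0.297, 0.175, -0.0]), (0.69, [0.414, -0.312, -0.001])]
reader [(0.65, [0.571, 0.088, 0.061]), (0.64, [0.471, -0.305, 0.046])]
adapter [(0.59, [0.568, 0.099, 0.094])]
meter [(0.64, [0.493, 0.437, 0.036])]
mug [(0.76, [0.698, 0.365, 0.037]), (0.38, [0.513, 0.153, 0.103])]
scene [1.0671712  0.66209038 0.68194614] [ 53.65099511  -1.2270763  139.14059253] 387.83938244606094 319.57166415154603 201.9954677722455 [-0.06329248  0.          0.          0.          0.        ]
box [(0.62, [0.606, 0.129, 0.063])]
long_grip [(0.75, [0.52, 0.156, 0.099])]
middle_grip [(0.84, [0.625, 0.16, 0.093]), (0.63, [0.434, -0.161, 0.016])]
short_grip [(0.61, [0.635, 0.029, 0.095])]
label [(0.84, [0.52, 0.028, 0.065])]
pad [(0.83, [0.441, -0.284, 0.003]), (0.78, [0.306, 0.176, 0.007])]
reader [(0.76, [0.496, -0.294, 0.044])]
adapter [(0.42, [0.436, -0.163, 0.018])]
meter [(0.77, [0.508, 0.445, 0.035])]
mug [(0.98, [0.697, 0.363, 0.063])]
```

View pics/top0.png

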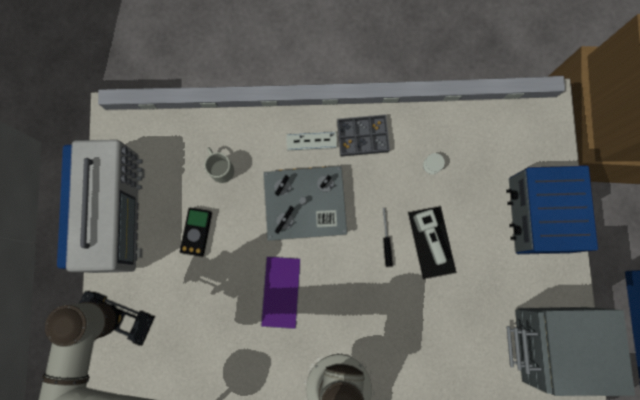

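View pics/scene0.png

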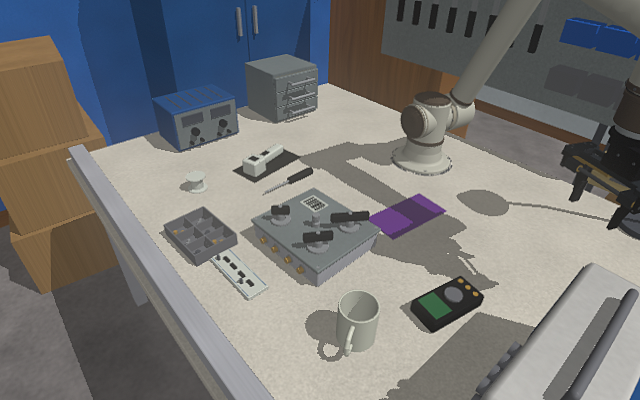

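The top view shows the box at about (305,202), with the long bar at (290,217), middle at (285,184), short at (328,182), the adapter at (305,200) and the label at (326,218). The black pad and reader are at (432,242), with the head pointing towards +x. The purple pad is a look-alike. Next I'll take wrist pictures from closer.

```bash
cat > h.py <<'E'
from workcell import env
import cv2, numpy as np
from scipy.spatial.transform import Rotation as R
def K(f): return np.array([[f["fx"],0,f["cx"]],[0,f["fy"],f["cy"]],[0,0,1.]])
def world(f,px,z):
    p=cv2.undistortPoints(np.array(px,float).reshape(-1,1,2),K(f),np.array(f["D"],float)).reshape(-1,2)
    d=R.from_euler("xyz",f["orientation"],degrees=True).apply(np.c_[p[:,0],-p[:,1],-np.ones(len(p))])
    o=np.array(f["position"]); return o+d*((z-o[2])/d[:,2])[:,None]
def rect(f,mask,z):
    """min-area rectangle (centre mm, long side dir deg, sizes mm) of largest blob projected to plane z"""
    c=max(cv2.findContours(mask.astype(np.uint8),cv2.RETR_EXTERNAL,cv2.CHAIN_APPROX_NONE)[0],key=cv2.contourArea)
    w=(world(f,c.reshape(-1,2),z)[:,:2]*1000).astype(np.float32)
    b=cv2.boxPoints(cv2.minAreaRect(w)); e1,e2=b[1]-b[0],b[2]-b[1]
    if np.linalg.norm(e1)<np.linalg.norm(e2): e1,e2=e2,e1
    return b.mean(0).round(1),round(float(np.degrees(np.arctan2(e1[1],e1[0])))%180,1),[round(float(np.linalg.norm(e)),1) for e in (e1,e2)]
E
python3 - <<'E'
from h import *
def look(p,yaw,name,things):
    env.goto(p,[180,0,yaw]); env.dwell(0.3)
    f=env.grab_frame("wrist"); cv2.imwrite(f"pics/{name}.png",f["image"])
    print(name,f["position"],f["orientation"],env.read_state()["clock"])
    for t,z in things:
        for d in env.trace(f,t)[:3]:
            if d["score"]>.3: print(t,round(d["score"],2),*rect(f,d["mask"],z))
        print("  ",[(round(d["score"],2),np.round(d["xyz"],3)) for d in env.search_frame(f,t)][:3])
look([0.56,0.09,0.36],0,"wbox",[("box",.06),("long_grip",.104),("middle_grip",.104),("short_grip",.104),("label",.061),("adapter",.094)])
look([0.44,-0.31,0.36],0,"wpad",[("pad",.004),("reader",.05)])
E
```

```text
wbox [0.63727191 0.0914223  0.55733891] [-1.64910206e+01  3.96685647e-02 -8.99633115e+01] 3.6083
box 0.62 [573.5  92.1] 92.8 [248.1, 225.3]
box 0.58 [629.9  21.6] 135.4 [49.5, 22.6]
   [(0.86, array([0.582, 0.087, 0.06 ])), (0.43, array([0.496, 0.428, 0.033])), (0.4, array([ 0.464, -0.289,  0.004]))]
long_grip 0.82 [516. 154.] 151.3 [97.7, 19.8]
long_grip 0.36 [ 491.4 -249.8] 19.6 [137.7, 69.8]
   [(0.97, array([0.52 , 0.154, 0.104])), (0.37, array([0.624, 0.16 , 0.103]))]
middle_grip 0.78 [620.7 157.6] 147.8 [69.0, 21.1]
   [(0.93, array([0.621, 0.154, 0.103]))]
short_grip 0.71 [576.6  96.4] 0.0 [21.4, 18.6]
short_grip 0.55 [630.9  27.9] 131.9 [45.0, 21.5]
   [(0.69, array([0.63 , 0.026, 0.102]))]
label 0.66 [517.6  25.1] 90.0 [64.4, 51.3]
   [(0.82, array([0.516, 0.028, 0.063]))]
adapter 0.6 [575.2  96.5] 0.0 [21.8, 19.0]
   [(0.75, array([0.58 , 0.097, 0.095]))]
wpad [ 0.5176777  -0.30847842  0.55744811] [-1.64808224e+01  4.85378260e-02 -8.99379526e+01] 6.1
pad 0.68 [333.3 168.9] 174.8 [146.5, 114.9]
pad 0.66 [ 441.  -311.3] 9.3 [221.2, 112.0]
   [(0.75, array([0.564, 0.057, 0.06 ])), (0.64, array([ 0.481, -0.305,  0.049])), (0.55, array([0.338, 0.169, 0.006]))]
reader 0.72 [ 452.5 -305.7] 16.9 [169.0, 56.2]
   [(0.61, array([ 0.479, -0.308,  0.05 ]))]
```

View pics/wbox.png

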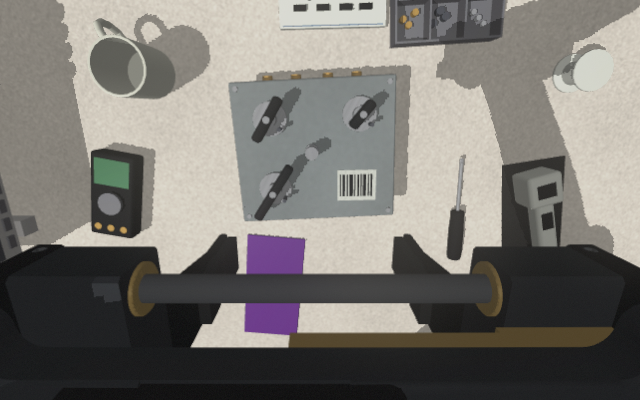

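View pics/wpad.png

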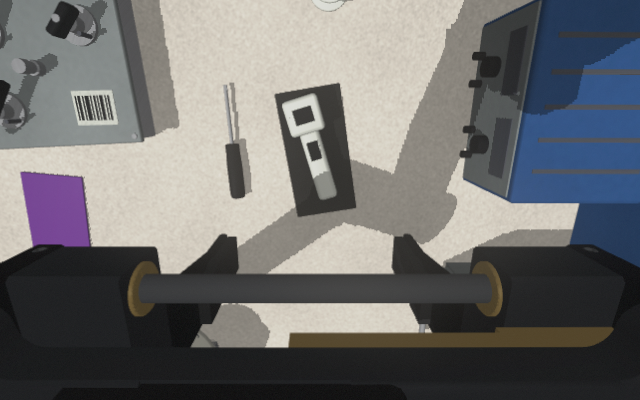

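The wrist views confirm the layout. All the bars lie at about 130–150°, so turning clockwise brings them to the box's y axis at about 92.8°. The reader on the black pad has its head towards +x, with yaw around 17°. I'll start with the long bolt.

```bash
cat >> h.py <<'E'
def st(tag):
    s=env.read_state(); print(tag,"t",round(s["clock"],2),"p",np.round(s["position"],4),"yaw",round(s["tool_rot"][2],1),"F",np.round(s["force"],1),"M",np.round(s["wrist_torque"],2),"op",round(s["opening"],3),"ff",np.round(s["finger_force"],1),flush=True); return s
def grip_bar(x,y,ang):
    yaw=(ang+90)%180-90
    env.goto([x,y,.17],[180,0,yaw]); env.gripper_to(0.55)
    print("touch",env.move_straight([x,y,.082],rate=.1,force_limit=8))
    s=st("down"); f0=np.array(s["force"])
    env.gripper_to(0.0,8); s=st("light")
    print("dF",np.round(np.array(s["force"])-f0,1))
def turn(total,n):
    """turn j6 so the tool yaw falls by total deg, in n steps"""
    q=np.array(env.read_state()["joint_positions"],float)
    for i in range(1,n+1):
        g=q.copy(); g[5]+=SGN*total*i/n; env.set_joints(g.tolist()); s=st(f"turn{i}")
        if np.linalg.norm(s["force"])>60 or abs(s["wrist_torque"][2])>6: print("stop"); break
SGN=1
E
python3 - <<'E'
from h import *
for y in (-32,-88):
    q=env.inverse_kinematics([.517,.1545,.082],[180,0,y]); print(np.round(q,2))
grip_bar(.517,.1545,148)
E
```

```text
[ 33.86  19.64 -19.85   0.   -50.52  24.14]
[ 33.86  19.64 -19.85   0.   -50.52 -31.86]
touch False
down t 10.1 p [0.5176 0.1548 0.0826] yaw -32.0 F [-0.3 -0.3 -0. ] M [ 0.04  0.06 -0.03] op 0.549 ff 0.0
light t 11.13 p [0.517  0.1545 0.082 ] yaw -32.0 F [-0.6 -0.2 -0.3] M [-0.04  0.06  0.09] op 0.006 ff 0.0
dF [-0.3  0.1 -0.3]
```

```bash
python3 - <<'E'
from h import *
st("now")
a=env.grab_frame("wrist")["image"]; b=env.grab_frame("scene")["image"][150:290,230:430]
b=cv2.resize(b,(640,448)); b=b[:,:]
cv2.imwrite("pics/chk.png",cv2.resize(np.vstack([a[:,:],b]),(453,600)))
E
```

```text
now t 11.13 p [0.517  0.1545 0.082 ] yaw -32.0 F [-0.6 -0.2 -0.3] M [-0.04  0.06  0.09] op 0.006 ff 0.0
```

View pics/chk.png

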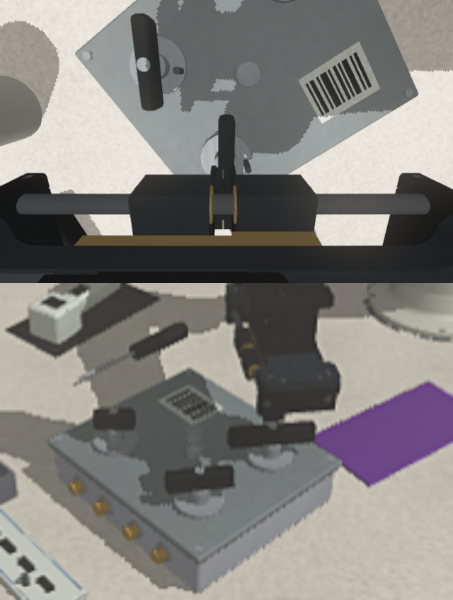

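```bash
python3 - <<'E'
from h import *
def proj(f,P):
    r=R.from_euler("xyz",f["orientation"],degrees=True).inv().apply(np.array(P,float)-np.array(f["position"]))
    r=r*[1,-1,-1]; return cv2.projectPoints(r,np.zeros(3),np.zeros(3),K(f),np.array(f["D"],float))[0].reshape(-1,2).round(0)
s=env.read_state(); p=s["position"]
P=[p,p+np.array([0,0,.07])]+[[.517+a*np.cos(np.radians(148)),.1545+a*np.sin(np.radians(148)),z] for a in(-.048,.048) for z in (.104,.08)]
a=env.grab_frame("wrist"); b=env.grab_frame("scene")
for f in(a,b): print(proj(f,P).tolist(), f["fx"])
b=b["image"].copy()
cv2.imwrite("pics/chk2.png",np.vstack([cv2.resize(a["image"][140:340,200:440],(480,400))[:300],cv2.resize(b[120:260,260:484],(480,300))]))
E
```

```text
[[316.0, 227.0], [316.0, 283.0], [316.0, 161.0], [316.0, 155.0], [316.0, 309.0], [316.0, 289.0]] 316.41317930274266
[[348.0, 220.0], [350.0, 197.0], [330.0, 214.0], [329.0, 222.0], [368.0, 211.0], [367.0, 219.0]] 387.83938244606094
```

View pics/chk2.png

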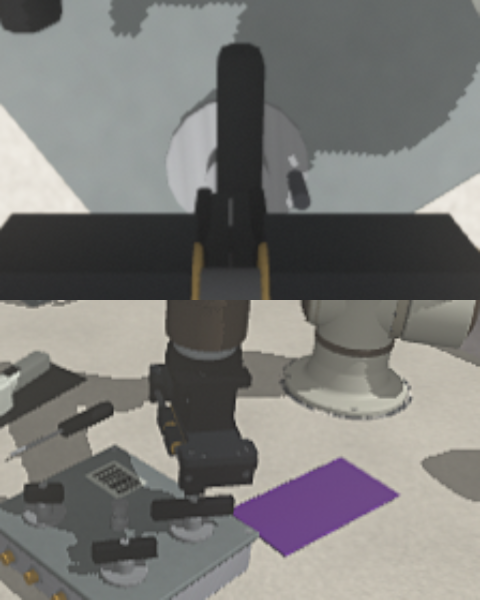

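```bash
python3 - <<'E'
from h import *
env.gripper_to(0.0,40); st("hard")
n=np.array([np.cos(np.radians(58)),np.sin(np.radians(58)),0])
p=np.array([.517,.1545,.082])
print(env.move_straight(p+.004*n,rate=.02,force_limit=6)); st("lat+")
print(env.move_straight(p-.004*n,rate=.02,force_limit=6)); st("lat-")
env.move_straight(p,rate=.02)
env.gripper_to(.4); st("open")
E
```

```text
hard t 11.55 p [0.517  0.1545 0.082 ] yaw -32.0 F [-0.5 -0.9  0.5] M [-0.    0.04 -0.02] op 0.006 ff 0.0
False
lat+ t 11.9 p [0.5192 0.1581 0.082 ] yaw -32.0 F [-0.  -0.2 -0.1] M [ 0.    0.02 -0.03] op 0.004 ff 0.0
False
lat- t 12.45 p [0.5149 0.151  0.0821] yaw -32.0 F [-0.  -0.2 -0.4] M [ 0.03 -0.   -0.03] op 0.006 ff 0.0
open t 13.67 p [0.517  0.1545 0.082 ] yaw -32.0 F [-0.4  0.1  0.3] M [0.02 0.03 0.  ] op 0.4 ff 0.0
```

```bash
python3 - <<'E'
from h import *
p=np.array([.517,.1545,.062])
print(env.move_straight(p,rate=.03,force_limit=6)); st("down")
env.gripper_to(0.0,10); st("shut")
E
```

```text
False
down t 14.48 p [0.5172 0.1546 0.0621] yaw -32.0 F [-0.5  0.  -0.2] M [0.   0.02 0.01] op 0.4 ff 0.0
shut t 15.0 p [0.5156 0.1523 0.0621] yaw -32.0 F [-1.1 -4.6  2.7] M [-1.54  0.46 -0.04] op 0.16 ff 10.0
```

```bash
python3 - <<'E'
from h import *
env.gripper_to(0.3); s=st("open")
print(env.move_straight([.5155,.152,.056],rate=.03,force_limit=6)); st("down")
env.gripper_to(0.0,60); st("shut")
turn(12,2)
E
```

```text
open t 15.57 p [0.5171 0.1547 0.062 ] yaw -32.0 F [ 0.5 -1.1  0.1] M [-0.    0.01  0.01] op 0.295 ff 0.0
False
down t 15.94 p [0.5153 0.1518 0.0557] yaw -32.0 F [-0.1  0.6 -0.4] M [ 0.06 -0.02 -0.  ] op 0.3 ff 0.0
shut t 16.35 p [0.5158 0.1523 0.0561] yaw -32.0 F [ 0.1  0.9 -0.2] M [ 0.27 -0.1  -0.07] op 0.153 ff 60.0
turn1 t 16.6 p [0.5159 0.1525 0.0561] yaw -26.3 F [0.9 1.4 0.4] M [ 0.3  -0.13 -0.71] op 0.155 ff 60.4
turn2 t 16.85 p [0.5159 0.1525 0.0561] yaw -20.5 F [ 1.   1.  -0.5] M [ 0.43 -0.17 -1.59] op 0.16 ff 67.0
```

```bash
sed -i 's/^SGN=1/SGN=-1/' h.py; python3 - <<'E'
from h import *
turn(72,6)
E
```

```text
turn1 t 17.18 p [0.5158 0.1523 0.0561] yaw -32.2 F [-0.5  1.  -0.1] M [ 0.04 -0.03 -0.14] op 0.155 ff 60.0
turn2 t 17.49 p [0.5154 0.1519 0.0561] yaw -44.2 F [-0.9 -1.  -0.2] M [-0.36  0.15 -0.07] op 0.152 ff 60.0
turn3 t 17.81 p [0.515  0.1516 0.0561] yaw -56.1 F [-2.7 -3.9  3.2] M [-0.83  0.63 -0.06] op 0.155 ff 60.0
turn4 t 18.12 p [0.5146 0.1514 0.0561] yaw -68.1 F [-3.3 -3.3  5.1] M [-0.99  1.19 -0.04] op 0.158 ff 60.0
turn5 t 18.44 p [0.5141 0.1513 0.0561] yaw -80.1 F [-5.3 -3.8  4.8] M [-0.98  1.42 -0.1 ] op 0.156 ff 60.0
turn6 t 18.76 p [0.5136 0.1512 0.0561] yaw -92.1 F [-6.6 -2.5  7. ] M [-0.8   1.9  -0.09] op 0.155 ff 60.0
```

```bash
python3 - <<'E'
from h import *
turn(12,4)
f=env.grab_frame("top"); 
i=f["image"][155:245,255:355]; w=env.grab_frame("wrist")["image"]
cv2.imwrite("pics/c3.png",np.vstack([cv2.resize(i,(480,300)),cv2.resize(w,(480,300))]))
E
```

```text
turn1 t 19.01 p [0.5134 0.1512 0.0561] yaw -94.8 F [-2.6 -1.6  1.8] M [-0.35  0.68  0.  ] op 0.156 ff 60.0
turn2 t 19.26 p [0.5133 0.1512 0.0561] yaw -97.9 F [-3.7 -1.7  2.1] M [-0.21  1.02 -0.07] op 0.158 ff 60.0
turn3 t 19.51 p [0.5132 0.1513 0.0561] yaw -101.0 F [-5.5 -0.7  4.4] M [-0.14  1.3  -0.02] op 0.156 ff 60.0
turn4 t 19.76 p [0.5131 0.1512 0.0561] yaw -103.8 F [-5.5 -0.8  3.6] M [0.02 1.47 0.55] op 0.159 ff 60.4
```

View pics/c3.png

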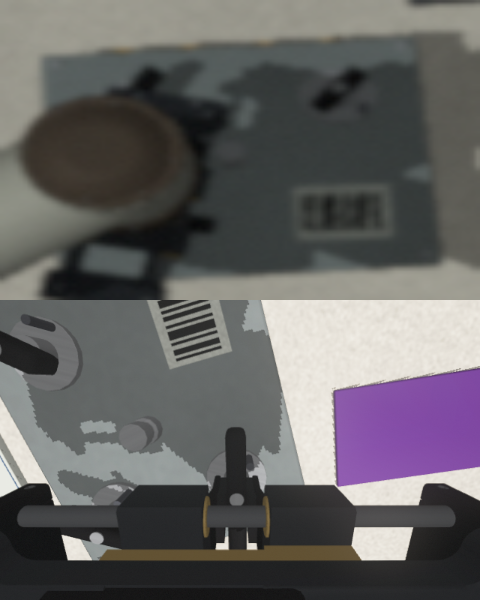

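```bash
python3 - <<'E'
from h import *
turn(8,4)
env.gripper_to(.4); s=st("open"); p=s["position"]
env.move_straight([p[0],p[1],.15],rate=.2)
env.move_straight([.55,.09,.25],rotation=[180,0,-88],rate=.25); env.dwell(.2)
f=env.grab_frame("wrist"); cv2.imwrite("pics/c4.png",f["image"])
st("up")
for t,z in [("box",.06),("long_grip",.104),("middle_grip",.104),("short_grip",.104),("label",.061)]:
    for d in env.trace(f,t)[:2]: print(t,round(d["score"],2),*rect(f,d["mask"],z))
E
```

```text
turn1 t 20.11 p [0.5131 0.1512 0.0561] yaw -105.6 F [-3.3 -0.9  3.2] M [-0.19  1.09  1.06] op 0.153 ff 61.6
turn2 t 20.36 p [0.5131 0.1512 0.0561] yaw -107.6 F [-4.2 -0.1  2.9] M [-0.24  1.18  1.4 ] op 0.156 ff 63.9
turn3 t 20.61 p [0.5131 0.1512 0.0561] yaw -109.7 F [-3.5 -1.4  3.7] M [-0.17  1.17  1.73] op 0.157 ff 66.9
turn4 t 20.86 p [0.5129 0.1506 0.0561] yaw -111.8 F [-4.5 -2.7  5.7] M [-0.85  1.06  1.39] op 0.165 ff 65.2
open t 21.54 p [0.5132 0.1514 0.056 ] yaw -111.8 F [-0.2 -0.1  0.7] M [ 0.11 -0.11  0.  ] op 0.4 ff 0.0
up t 23.05 p [0.5492 0.0904 0.2486] yaw -88.0 F [ 1.  -0.4 -0.4] M [ 0.04 -0.05  0.03] op 0.4 ff 0.0
box 0.81 [570.   90.7] 92.8 [246.8, 218.6]
long_grip 0.89 [517.6 150. ] 77.2 [98.8, 23.0]
middle_grip 0.56 [625.6 147.8] 157.9 [51.9, 33.2]
middle_grip 0.41 [517.2 149.8] 77.0 [98.1, 22.5]
short_grip 0.78 [625.   21.5] 139.1 [46.1, 21.7]
label 0.65 [517.7  23.8] 92.0 [61.5, 49.9]
```

View pics/c4.png

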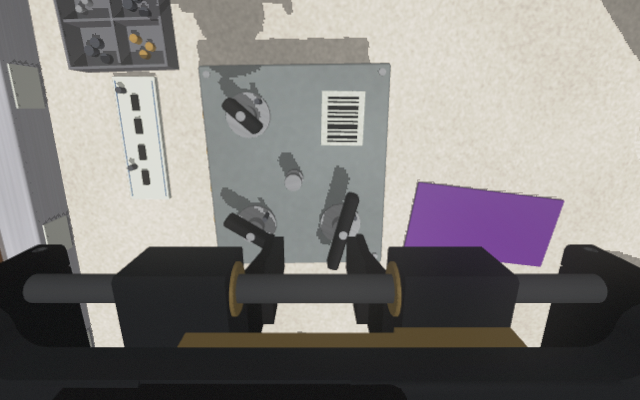

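The c4 view shows the long bar at about 77°, tight against its stop: it resisted up to 1.7 Nm until it slipped in the jaws. Its fingers gripped only with the TCP about 20 mm lower than the nominal height, so I'll reuse that height. The middle bolt is next.

```bash
cat >> h.py <<'E'
def bolt(x,y,ang):
    yaw=(ang+90)%180-90
    env.goto([x,y,.15],[180,0,yaw]); env.gripper_to(.35)
    if env.move_straight([x,y,.056],rate=.12,force_limit=8): st("TOUCH"); return False
    env.gripper_to(0,10); s=st("light")
    if not .13<s["opening"]<.19: print("no grip"); return False
    env.gripper_to(0,60)
    q=np.array(s["joint_positions"],float); q0=q[5]; done=0
    while done<95:
        done+=15 if done<30 else 5
        q[5]=q0-done; env.set_joints(q.tolist()); s=env.read_state()
        print(done,round(s["tool_rot"][2],1),np.round(s["wrist_torque"][2],2),np.round(s["force"],0))
        if s["wrist_torque"][2]>1.2 or np.linalg.norm(s["force"])>50: break
    s=st("end"); env.gripper_to(.35); p=s["position"]
    env.move_straight([p[0],p[1],.15],rate=.25); return True
E
python3 - <<'E'
from h import *
print(bolt(.6205,.1565,147.5)); st("t")
f=env.grab_frame("wrist")
for t in("middle_grip","short_grip"):
    for d in env.trace(f,t)[:2]: print(t,round(d["score"],2),*rect(f,d["mask"],.104))
E
```

```text
light t 25.98 p [0.6224 0.1588 0.0569] yaw -32.4 F [ 1.9  3.6 -0.6] M [ 1.37 -0.48  0.06] op 0.161 ff 9.9
15 -47.3 -0.11 [ 0.  0. -0.]
30 -62.2 -0.08 [ 0.  1. -0.]
35 -67.2 -0.07 [-1. -0.  1.]
40 -72.2 -0.14 [-1. -0.  1.]
45 -77.2 -0.15 [-3. -1.  1.]
50 -82.2 -0.11 [-3. -0.  2.]
55 -87.2 -0.1 [-4. -1.  3.]
60 -92.2 -0.09 [-5. -1.  3.]
65 -97.3 -0.07 [-7. -1.  3.]
70 -102.3 -0.13 [-5. -0.  3.]
75 -107.0 1.05 [-6. -0.  3.]
80 -111.8 1.64 [-5. -1.  2.]
end t 29.41 p [0.6217 0.1584 0.0569] yaw -111.8 F [-5.3 -0.6  2.1] M [-0.2   1.67  1.64] op 0.162 ff 68.1
True
t t 30.56 p [0.6218 0.1587 0.1511] yaw -112.4 F [-0.6 -1.  -1.5] M [ 0.09 -0.01 -0.01] op 0.353 ff 0.0
middle_grip 0.89 [619.5 157.4] 71.1 [71.3, 20.3]
short_grip 0.8 [627.9  27.5] 134.1 [47.6, 19.0]
```

```bash
python3 - <<'E'
from h import *
print(bolt(.6275,.0245,135)); st("t")
f=env.grab_frame("wrist")
for t in("middle_grip","short_grip","long_grip"):
    for d in env.trace(f,t)[:2]: print(t,round(d["score"],2),*rect(f,d["mask"],.104))
E
```

```text
light t 33.56 p [0.6278 0.0246 0.0566] yaw -45.0 F [-0.7 -0.1  2.7] M [0.05 0.18 0.12] op 0.171 ff 9.6
15 -59.8 -0.07 [0. 2. 2.]
30 -74.7 -0.15 [1. 3. 1.]
35 -79.7 -0.17 [ 2.  3. -0.]
40 -84.7 -0.12 [4. 3. 0.]
45 -89.8 -0.05 [ 5.  4. -1.]
50 -94.8 -0.09 [ 5.  4. -1.]
55 -99.8 -0.11 [ 5.  3. -1.]
60 -104.8 -0.09 [ 5.  3. -2.]
65 -109.5 0.94 [ 5.  3. -2.]
70 -114.3 1.56 [ 5.  3. -2.]
end t 36.49 p [0.6293 0.025  0.0568] yaw -114.3 F [ 5.3  3.2 -1.5] M [ 0.97 -1.58  1.56] op 0.173 ff 67.4
True
t t 37.63 p [0.6294 0.0251 0.1509] yaw -115.0 F [-0.5 -0.6 -0.7] M [ 0.05 -0.08 -0.01] op 0.351 ff 0.0
short_grip 0.78 [626.9  21.4] 68.9 [48.3, 19.7]
long_grip 0.68 [510.8 118.3] 74.6 [44.4, 21.5]
```

All three bolts are against their stops, which all sit at nearly the same angle. Next is the reader: I'll hover over it, measure it once more, and grip with a force-guarded descent.

```bash
python3 - <<'E'
from h import *
s=env.read_state(); p=s["position"]
env.move_straight([p[0],p[1],.2],rate=.3)
env.goto([.437,-.312,.2],[180,0,16.5]); env.gripper_to(.6); env.dwell(.1)
f=env.grab_frame("wrist"); cv2.imwrite("pics/rd.png",f["image"]); st("t")
for t,z in (("reader",.05),("pad",.004)):
    for d in env.trace(f,t)[:2]: print(t,round(d["score"],2),*rect(f,d["mask"],z))
    print([(round(d["score"],2),np.round(d["xyz"],3)) for d in env.search_frame(f,t)][:2])
E
```

```text
t t 41.47 p [ 0.437 -0.312  0.2  ] yaw 16.5 F [-0.1  0.1 -0.2] M [-0.06 -0.02 -0.02] op 0.6 ff 0.0
reader 0.55 [ 453.8 -305.2] 16.5 [165.5, 55.7]
[(0.81, array([ 0.482, -0.308,  0.051]))]
pad 0.76 [ 440.7 -311.6] 9.3 [220.5, 109.7]
[(0.61, array([ 0.44 , -0.323,  0.005])), (0.26, array([ 0.481, -0.306,  0.05 ]))]
```

View pics/rd.png

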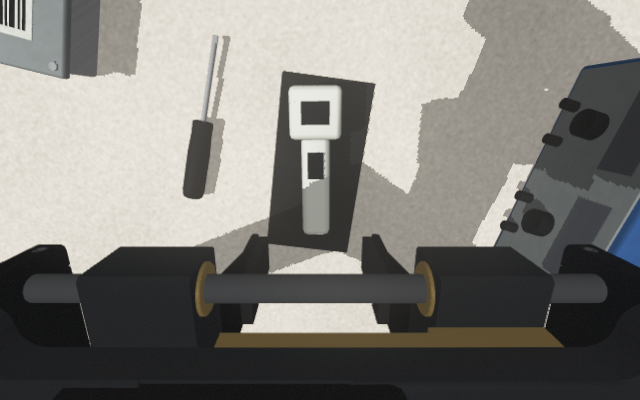

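The rd view shows the reader lined up with the tool, its head at (315,112) and handle at (316,185). I'll descend now, force-guarded.

```bash
python3 - <<'E'
from h import *
env.move_straight([.438,-.311,.03],rate=.2)
print("touch",env.move_straight([.438,-.311,-.013],rate=.05,force_limit=5)); s=st("down")
env.gripper_to(0,8); s=st("light"); 
ok=.32<s["opening"]<.42
if ok:
    env.gripper_to(0,35); s=st("grip"); p=s["position"]
    env.move_straight([p[0],p[1],p[2]+.03],rate=.06); st("lift")
else: env.gripper_to(.6)
E
```

```text
touch False
down t 43.67 p [ 0.4383 -0.3111 -0.0128] yaw 16.5 F [-0.3  0.4  0.5] M [-0.04 -0.01 -0.01] op 0.601 ff 0.0
light t 44.17 p [ 0.4382 -0.3112 -0.0128] yaw 16.5 F [ 0.2 -0.4  0.6] M [-0.15  0.01  0.05] op 0.368 ff 8.0
grip t 44.39 p [ 0.4382 -0.3112 -0.0128] yaw 16.5 F [ 0.1 -1.2  1.1] M [-0.28 -0.02  0.05] op 0.364 ff 35.0
lift t 45.04 p [ 0.438  -0.3111  0.0173] yaw 16.5 F [ 0.5  0.6 -2.2] M [-0.07  0.07 -0.  ] op 0.367 ff 35.0
```

```bash
python3 - <<'E'
from h import *
env.move_straight([.438,-.311,.134],rate=.2)
env.move_straight([.448,.0035,.134],rate=.17); st("over"); env.dwell(.6)
f=env.grab_frame("wrist"); g=env.grab_frame("scene")
for d in env.trace(f,"reader")[:1]: print(round(d["score"],2),*rect(f,d["mask"],.201))
for c in (f,g): print([(round(d["score"],2),np.round(d["xyz"],3)) for d in env.search_frame(c,"reader")][:2])
cv2.imwrite("pics/hold.png",np.vstack([cv2.resize(f["image"],(480,300)),cv2.resize(g["image"][80:300,180:532],(480,300))]))
env.dwell(1.0); st("held")
E
```

```text
over t 47.77 p [0.4479 0.003  0.134 ] yaw 16.5 F [-0.1  0.7 -1.7] M [-0.07  0.   -0.05] op 0.365 ff 35.0
0.63 [496.9  19.5] 16.5 [93.2, 53.6]
[(0.94, array([0.507, 0.018, 0.201])), (0.39, array([ 0.496, -0.291,  0.003]))]
[(0.79, array([0.52 , 0.024, 0.189])), (0.71, array([0.506, 0.445, 0.032]))]
held t 49.62 p [0.448  0.0035 0.134 ] yaw 16.5 F [-0.1  0.6 -1.9] M [-0.05  0.04 -0.  ] op 0.366 ff 35.0
```

View pics/hold.png

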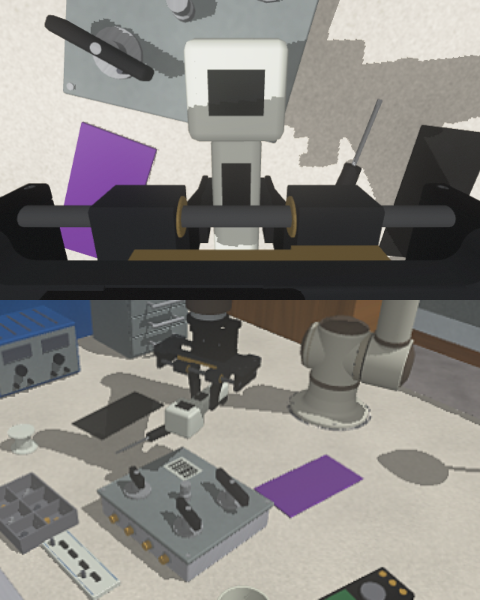

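The hold view shows the reader level with its head over the label. From the projection, the window is within about 3 mm of the label's middle. Next I'll put it back.

```bash
python3 - <<'E'
from h import *
env.move_straight([.428,-.315,.134],rate=.17)
env.move_straight([.428,-.315,.0],rate=.15)
print(env.move_straight([.428,-.315,-.0125],rate=.02,force_limit=4)); st("down")
env.gripper_to(.6); st("open")
env.move_straight([.428,-.315,.2],rate=.2); env.dwell(.1)
f=env.grab_frame("wrist"); st("up")
for t,z in (("reader",.05),("pad",.004)):
    for d in env.trace(f,t)[:2]: print(t,round(d["score"],2),*rect(f,d["mask"],z))
E
```

```text
True
down t 53.33 p [ 0.4276 -0.3149 -0.0128] yaw 16.5 F [-1.   0.7  5.2] M [ 0.02 -0.12  0.03] op 0.365 ff 35.0
open t 54.02 p [ 0.4263 -0.3142 -0.0138] yaw 16.5 F [ 0.1 -0.3 -0.1] M [-0.06 -0.05 -0.05] op 0.602 ff 0.0
up t 55.38 p [ 0.4274 -0.3147  0.1987] yaw 16.5 F [ 0.2 -0.8  0.5] M [-0.05  0.01 -0.02] op 0.6 ff 0.0
reader 0.77 [ 443.2 -308.6] 16.4 [164.0, 56.4]
reader 0.6 [ 447.7 -309. ] 9.4 [192.2, 97.7]
pad 0.61 [ 440.6 -311.9] 9.4 [217.7, 110.0]
```

```bash
python3 -c "
from workcell import env
print(env.close_job())"
```

```text
the job is handed in; nothing more can be done
None
```

I handed the job in at about 55 s with no verdict returned: the bolts were turned clockwise to firm resistance in order (long, middle, short), the reader was held level over the label for about 1.9 s, then laid back about 4 mm from the pad's middle; the bars stopped about 15–24° past parallel to the box's long side, so "tight" rests on the torque I felt, not on their angle.

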